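# Load a copper terminal under the spring flap of a weld nest

### The job

Load the L-shaped copper terminal into the weld nest: with one fingertip press the thumb plate down to hold the spring flap up, and while it is up use the other fingertip to push the terminal by its upright tab along the channel and under the flap until its foot is fully home against the end stop. Keep the flap up, clear of the copper, until the terminal is home, then let go so that the flap springs down and clamps it. Push only: do not grip or lift the terminal, and leave the other things on the bench alone.

Things in the scene. Friction and masses are not known exactly. Their poses are not given: they have to be found in the camera images.
- nest: Weld nest fixed on the bench: aluminium base plate 195 x 115 x 10 mm (x -135 to 60, y -40 to 75 mm) with a straight channel along its x axis. Origin: bench height, on the channel's centre line, below the flap's front edge; x is the pushing direction (away from the robot), y left, z up. Channel floor at z 10 mm, 29 mm wide between two rails 6 mm high, from x -130 to 40 mm.
- end_stop (a point): Foot of the end stop's face, on the channel's centre line: nest (40, 0, 10) mm. The stop is a steel block 14 mm high that closes the far end of the channel. Axes as the nest's.
- shaft (a point): Axis of the flap's shaft, level with the flap's front edge: nest (0, 32, 28) mm. The shaft runs parallel to nest x from x -128 to 44 mm; its bearing blocks, 14 mm wide, top 36 mm above the bench, stand at x -135 to -126 and 45 to 54 mm. Axes as the nest's.
- flap (a joint): Angle (rad) of the spring flap, a one-piece steel rocker: 0 shut on the empty channel (too low for the terminal to enter), 0.1 flat on a terminal's foot, 0.5 hard stop, fully open; from 0.3 the foot passes clear. Right of the shaft, a window plate lies over the channel (nest x 0 to 40 mm); open it stays below 55 mm. Left of it, the thumb plate: pressed down, it opens the flap; let go, it shuts.
- thumb_plate (a point): Point on the thumb plate's black rubber strip, midway along it: nest x -42, y 60 mm; height 42 mm shut, 33 at 0.3 rad, 27 fully open. The plate runs along x from -125 to 40 mm; the strip is 18 mm wide, 22 to 40 mm out from the shaft. Pressing straight down here takes 3 N to begin, 8 N to hold open; a fingertip can slide along it while pressing. Axes turn with the flap.
- terminal: Loose L-shaped copper terminal, 0.1 kg, lying in the channel before the flap. Foot 60 mm long, 26 wide, 5 thick, pointing at the flap; at its rear an upright tab 26 wide, 5 thick, 36 high over the underside. Origin: on the underside below the middle of the tab's back face (the face to push); x along the foot, z up. Home against the stop, the origin is at nest (-20, 0, 10) mm.
- gauge_block: Bystander: steel block 50 x 25 x 40 mm with two cross holes, loose on the bench to the right of the nest; origin under its centre.
- tub: Bystander: clear plastic tub 80 x 60 x 35 mm with small copper parts, loose on the bench to the right of the nest; origin under its centre.
- standoff: Bystander: brass standoff 26 mm wide, 52 mm high, with a thinner stud on top, loose on the bench to the right of the nest; origin under its centre.
- screwdriver: Bystander: screwdriver 170 mm long, lying on the bench to the left of the nest, along it; origin under its middle.

How it is judged:
On the way, in this order (a step that is already met when the one before it is completed fails the run):
1. a finger holds the flap up by its thumb plate while the terminal is still outside it (value of joint flap above 0.25 rad and contact force between the fingers and flap above 0.5 N and x of terminal in the frame of nest below -0.056 m), for 0.2 s.
2. the terminal is home against the end stop while the finger still holds the flap up (value of joint flap above 0.2 rad and contact force between the fingers and flap above 0.5 N and x of terminal in the frame of nest above -0.023 m), for 0.2 s.
At the end, for the whole second after the job is handed in: The terminal lies flat in the channel with its foot within 3 mm of the end stop, at rest, and the released flap is down on it and clamps it (flap angle 0.05 to 0.15 rad) (x of terminal in the frame of nest between -0.023 and -0.017 m and y of terminal in the frame of nest between -0.004 and 0.004 m and z of terminal in the frame of nest below 0.0125 m and angle between terminal's own z axis and vertical below 0.05 rad and value of joint flap between 0.05 and 0.15 rad and contact force between flap and terminal above 1 N and linear speed of terminal below 0.01 m/s); the robot touches nothing.
It fails at once if the flap bears on the terminal while it is part of the way in (x of terminal in the frame of nest between -0.057 and -0.026 m and contact force between flap and terminal above 1 N).
It fails at once if the terminal is lifted or tipped (z of terminal in the frame of nest above 0.02 m or angle between terminal's own z axis and vertical above 0.3 rad).
It fails at once if the terminal is gripped or shoved with more than 30 N (contact force between the fingers and terminal above 30 N).
It fails at once if a bystander is moved by more than 15 mm (distance of any of gauge_block, tub, standoff, screwdriver from where it was at the start of the episode above 0.015 m).
It also fails if it takes over 54 s, if anything falls off the work surface, if the arm or the gripper's body presses on something with over 40 N, if the wrist force passes 120 N, or if a joint passes its speed limit or range.

### The arm

A 7-joint arm with a two-finger parallel gripper is mounted at the origin on the work surface. World frame = base frame: x ahead of the robot, y to its left, z up, the work surface at z = 0. Lengths are in m, angles in rad, forces in N, time in s.
With the tool pointing down it reaches from about 0.425 to 0.925 m from the base axis. Payload 6.8 kg.
Tool frame: the origin (TCP) lies on the centre line of the jaws, within the pads' length; the fingertips stand 19 mm ahead of it and the grasp point (between the pads) is the TCP (r.tip_extent is the y of the fingertips in the tool frame, in m); y points along the fingers, z is the direction in which the jaws open and shut, and the axes are right-handed (so a half turn about y gives the same grasp; the last joint's range is limited). The gripper opens to 85 mm and grips with 20 to 120 N. Pads are 22 mm wide; open, the fingers measure 114 mm over their backs; the gripper's body (76 mm by 85 mm) begins 54 mm behind the grasp point. The pads swing forward as they close: fully open they stand 13 mm farther back than shut.
Start: joints at [0.993, 0.477, 0.022, 1.555, -0.011, 1.109, -0.083], TCP at [0.306, -0.602, 0.25] pointing down, gripper open.
Joint ranges: [-2.96, 2.96], [-0.34, 2.1], [-1.41, 1.46], [0.24, 2.44], [-1.37, 4.51], [0.17, 1.92], [-2.96, 2.96]. Speed limits (rad/s): [2.39, 2.39, 3.14, 3.14, 3.14, 3.14, 3.14].

### API

Orientations are given as a rotation vector (axis times angle).
In Python, from bench import r gives the robot as it stands. The module is installed in compiled form; this text tells all that it offers.
- The arm moves only by the tool jog_arm, never from a script. Its argument "motion" is a list of rows, each a list of 3 entries, a list of its own where there are three numbers: the opening, from 0 (shut) to 1 (fully open), then the shift along the tool's x, y, z in m, then the turn, a rotation vector about the tool's x, y, z in degrees. A call has 1 to 10 rows; each row shifts and turns the commanded pose from where the row before left it, along the tool's axes as they then stand; what a row does not reach is not made up. A row lasts 1/12 s, in which the tool goes at most 41.7 mm and 7.16 degrees, less where a joint would pass 70% of its speed; a pose out of reach is approached as far as the arm can. A call with a gripper value outside its range is refused whole. The fingers move at their own pace and stop on an object; "force" is the grip in N (left out, the last holds). Time passes only in rows, so rows that do not move let the fingers close. It gives the time, the measured TCP pose, the force and the opening at its end, in the units of the state.
- r.get_obs(): the state, without advancing time (a new reading comes with each control period).
- r.grab_frame(name): name is "scene" or "top" or "wrist"; returns a dict with "image" (400x640x3 uint8, red, green, blue), "range_z" (400x640 float32, m along the optical axis (not along the pixel's ray), 0 where there is no reading), "fx", "fy", "cx", "cy" (pixels), "k1" (the pictures are not rectified: a ray, as slopes to the right and down, at radius r is drawn at 1 + k1 r^2 times it, then the intrinsics apply), "xyz" and "orientation" of the camera in the world. Camera axes: x right, y down, z forward; pixel columns grow to the right and rows downward; lengths in m; the calibration is good to about 2 mm. A picture is of the moment at which its call begins.
- r.hand_in(): hands the job in, once; it reports no verdict.
The state is a dict: "clock": time; "joints": joint angles; "qvel": joint speeds; "tau": joint torques, N m; "tcp_pos": TCP position; "orientation": TCP orientation; "contact_force": force on the tool from outside, world axes, zero at the start; "moment": the same for the moment, N m; "grip_width": finger opening in m.
Only numpy, scipy, OpenCV 4.12 (cv2) and the standard library are available. Lean on these libraries where they do the work, as an engineer would, in place of code of your own. Each camera call takes 0.05 s, during which the arm holds its last target.

## Working session

There is one attempt and no reset: what is moved stays moved. The work goes in short steps, Python scripts to look and compute and a tool call to move; the robot and the scene stay as the last step left them, time stands still between calls to the robot, and variables do not carry over. Pictures are saved under pics/ and viewed, and the job is handed in when it is done.

Besides the shell and the picture viewer there is one more tool, called after "Emit:" by a JSON object that holds its "name" and its "arguments", one argument or row to a line. jog_arm: Moves the arm, as the interface text tells. Its arguments: {"type":"object","properties":{"motion":{"type":"array","items":{"type":"array"}},"force":{"type":"number"}},"required":["motion"]}

```bash
mkdir -p pics
python3 - <<'E'
from bench import r
import cv2
o=r.get_obs()
for k,v in o.items(): print(k,v)
print(r.tip_extent)
for n in("scene","top","wrist"):
    f=r.grab_frame(n); cv2.imwrite(f"pics/{n}0.png",f["image"][:,:,::-1])
    print(n,{k:f[k] for k in f if k not in("image","range_z")})
E
```

```text
clock 0.0
joints [ 0.9928819   0.47780334  0.02233525  1.55648989 -0.01149111  1.10928073
 -0.0831066 ]
qvel [ 0.00079657 -0.0007439   0.00049861 -0.00186182  0.00213334 -0.00196887
  0.00055777]
tau [ 6.26285764e-04 -5.96444786e+01  1.60818659e+00 -2.81193244e+01
  1.24343482e-02  9.27448331e-03 -7.70040202e-06]
tcp_pos [ 0.30531539 -0.6013612   0.24930719]
orientation [-0.46966778  1.96174132 -1.95818794]
contact_force [-0.25658957  0.10091043  0.35296476]
moment [ 0.01874175 -0.00235998  0.00556137]
grip_width 0.0854722577497129
0.019
scene {'fx': 362.6976956618642, 'fy': 362.6976956618642, 'cx': 315.8265404934083, 'cy': 199.40328171360008, 'k1': -0.050253832064376454, 'xyz': array([ 0.91453392, -0.09669551,  0.60701738]), 'orientation': array([-2.22394713, -1.44656989,  0.38518966])}
top {'fx': 518.6759768528308, 'fy': 518.6759768528308, 'cx': 322.48104163776645, 'cy': 195.48090427133522, 'k1': -0.10277312131443886, 'xyz': array([0.42377388, 0.05562832, 0.94908774]), 'orientation': array([-2.06535642,  2.13648454, -0.24810142])}
wrist {'fx': 335.8501612052268, 'fy': 335.8501612052268, 'cx': 316.74234047373807, 'cy': 197.33534121453454, 'k1': -0.06681646068128677, 'xyz': array([ 0.36979165, -0.5689801 ,  0.37406038]), 'orientation': array([ 2.46200623, -1.51039603, -0.22011697])}
```

View pics/scene0.png

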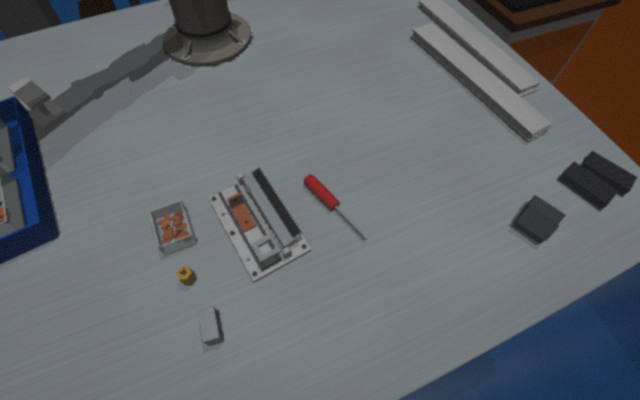

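View pics/top0.png

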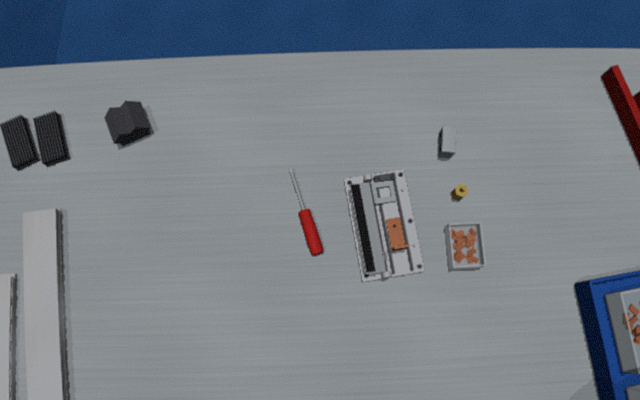

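View pics/wrist0.png

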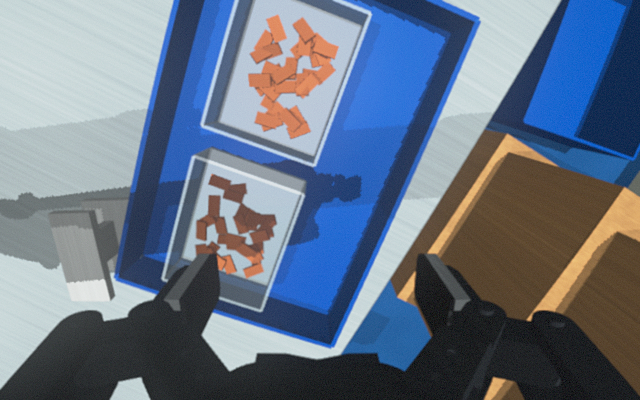

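```bash
cat > h.py <<'E'
import numpy as np,cv2
from scipy.spatial.transform import Rotation as R
def ray(f,u,v):
    xd=(u-f["cx"])/f["fx"]; yd=(v-f["cy"])/f["fy"]; x,y=xd,yd
    for _ in range(20):
        s=1+f["k1"]*(x*x+y*y); x,y=xd/s,yd/s
    return R.from_rotvec(f["orientation"]).apply([x,y,1.])
def onz(f,u,v,z):
    d=ray(f,u,v); t=(z-f["xyz"][2])/d[2]; return f["xyz"]+t*d
def proj(f,P):
    P=np.atleast_2d(P); c=R.from_rotvec(f["orientation"]).inv().apply(P-f["xyz"])
    x,y=c[:,0]/c[:,2],c[:,1]/c[:,2]; s=1+f["k1"]*(x*x+y*y)
    return np.c_[f["fx"]*x*s+f["cx"],f["fy"]*y*s+f["cy"]]
def crop(f,u0,u1,v0,v1,k,name):
    im=f["image"][v0:v1,u0:u1,::-1]; cv2.imwrite("pics/"+name,cv2.resize(im,None,fx=k,fy=k,interpolation=cv2.INTER_CUBIC))
E
python3 - <<'E'
from bench import r
from h import *
f=r.grab_frame("top"); crop(f,330,440,160,290,4.5,"topc.png")
g=r.grab_frame("scene"); crop(g,200,320,160,285,4.5,"scenec.png")
o=r.get_obs(); print(R.from_rotvec(o["orientation"]).as_matrix().round(3))
for u,v in((345,178),(403,171),(424,272),(363,282)): print(onz(f,u,v,.01).round(4), )
E
```

```text
[[-0.892 -0.     0.453]
 [-0.453  0.001 -0.892]
 [ 0.    -1.    -0.001]]
[0.6764 0.0042 0.01  ]
[ 0.6864 -0.1058  0.01  ]
[ 0.4959 -0.1311  0.01  ]
[ 0.4822 -0.0197  0.01  ]
```

View pics/topc.png

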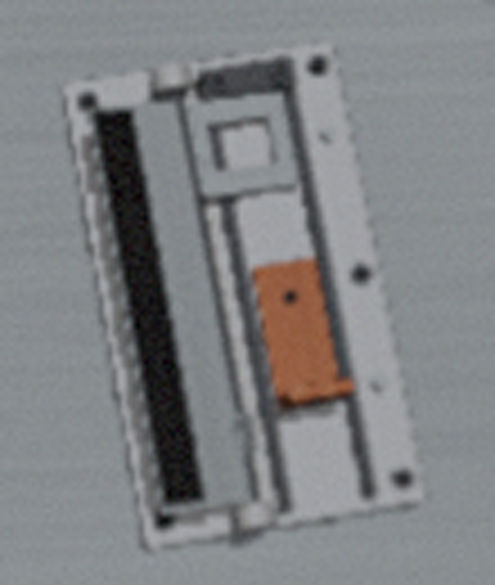

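View pics/scenec.png

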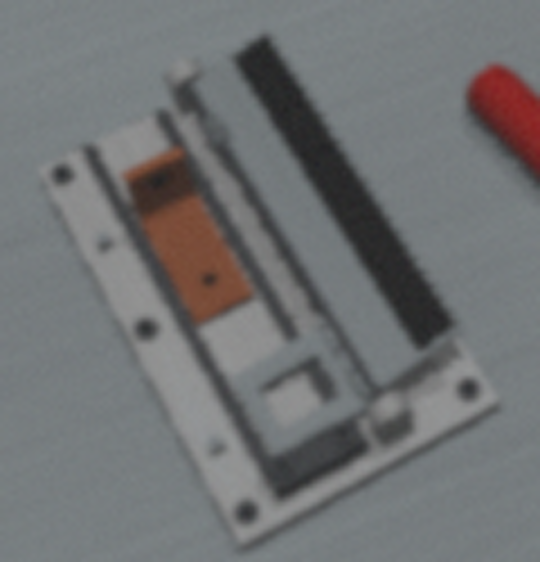

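```bash
cat > fit.py <<'E'
from bench import r
from h import *
from scipy.optimize import least_squares
f=r.grab_frame("top"); g=r.grab_frame("scene")
T=lambda U,V:((U+.5)/4.5-.5+330,(V+.5)/4.5-.5+160)
S=lambda U,V:((U+.5)/4.5-.5+200,(V+.5)/4.5-.5+160)
N=np.array
top=[(T(65,88),(60,75,10)),(T(335,45),(60,-40,10)),(T(422,497),(-135,-40,10)),(T(150,548),(-135,75,10))]
sc=[(S(42,172),(-135,-40,10)),(S(240,548),(60,-40,10)),(S(498,403),(60,75,10))]
def W(p,P):
    c,s=np.cos(p[2]),np.sin(p[2]); P=np.atleast_2d(P)/1000.
    return np.c_[p[0]+c*P[:,0]-s*P[:,1],p[1]+s*P[:,0]+c*P[:,1],P[:,2]]
def res(p,a=1,b=1):
    o=[]
    if a: o.append((proj(f,W(p,[q[1] for q in top]))-N([q[0] for q in top])).ravel())
    if b: o.append((proj(g,W(p,[q[1] for q in sc]))-N([q[0] for q in sc])).ravel())
    return np.concatenate(o)
for a,b in((1,0),(0,1),(1,1)):
    s=least_squares(res,[.62,-.06,-.13],args=(a,b)); print(s.x.round(4),s.fun.round(1))
p=s.x
def toN(w):
    c,s_=np.cos(p[2]),np.sin(p[2]); d=w[:2]-p[:2]; return N([c*d[0]+s_*d[1],-s_*d[0]+c*d[1],w[2]])*1000
for n,q,z in(("front",T(252,268),.015),("front",T(318,260),.015),("tabtop back",T(283,402),.046),("tabtop back",T(353,390),.046),("strip",T(97,112),.042),("strip",T(202,498),.042)):
    print(n,toN(onz(f,*q,z)).round(1))
for n,q,z in(("front",S(200,323),.015),("front",S(252,295),.015),("tabtop back",S(127,175),.046),("tabtop back",S(180,150),.046)):
    print(n,toN(onz(g,*q,z)).round(1))
E
python3 fit.py
```

```text
[ 0.626  -0.0755  0.1286] [-0.3 -0.9 -0.3 -0.8  1.3  1.1 -0.7  0.4]
[ 0.6308 -0.0739  0.1232] [-0.8 -0.7 -0.1  0.2  0.9  0.3]
[ 0.628  -0.0748  0.1289] [-0.7 -1.9 -0.8 -1.8  0.9  0.1 -1.1 -0.6 -2.  -1.5 -0.9 -1.1 -0.2 -1.2]
front [-32.1  12.5  15. ]
front [-33.3 -14.8  15. ]
tabtop back [-91.3  15.2  46. ]
tabtop back [-91.2 -12.7  46. ]
strip [36.1 66.1 42. ]
strip [-122.5   52.7   42. ]
front [-27.6 -11.6  15. ]
front [-28.1  12.   15. ]
tabtop back [-86.1 -10.5  46. ]
tabtop back [-85.9  12.9  46. ]
```

Emit:
{"name": "jog_arm", "arguments": {
  "motion": [
    [0.55,[0,0,0],[0,6.5,0]],
    [0.55,[0,0,0],[0,6.5,0]],
    [0.55,[0,0,0],[0,6.5,0]],
    [0.55,[-0.017,0,-0.032],[0,0,0]],
    [0.55,[-0.017,0,-0.032],[0,0,0]],
    [0.55,[-0.017,0,-0.032],[0,0,0]],
    [0.55,[-0.017,0,-0.032],[0,0,0]],
    [0.55,[-0.017,0,-0.032],[0,0,0]],
    [0.55,[-0.017,0,-0.032],[0,0,0]],
    [0.55,[-0.017,0,-0.032],[0,0,0]]
  ]
}}

```text
clock: 1.18
tcp_pos: [0.395, -0.3627, 0.2505]
orientation: [-0.139, 2.154, -2.155]
contact_force: [-0.1, -0.1, 0.5]
grip_width: 0.0472
```

Emit:
{"name": "jog_arm", "arguments": {
  "motion": [
    [0.55,[-0.017,0,-0.032],[0,0,0]],
    [0.55,[-0.017,0,-0.032],[0,0,0]],
    [0.55,[-0.017,0,-0.032],[0,0,0]],
    [0.55,[-0.017,0,-0.032],[0,0,0]],
    [0.55,[-0.017,0,-0.032],[0,0,0]],
    [0.55,[-0.017,0,-0.032],[0,0,0]],
    [0.55,[-0.017,0,-0.032],[0,0,0]],
    [0.55,[-0.017,0,-0.032],[0,0,0]],
    [0.55,[0,0,0],[0,0,0]],
    [0.55,[0,0,0],[0,0,0]]
  ]
}}

```text
clock: 2.02
tcp_pos: [0.4972, -0.0906, 0.2505]
orientation: [-0.144, 2.152, -2.151]
contact_force: [-0.3, -0.4, 0.5]
grip_width: 0.047
```

```bash
cat >> h.py <<'E'
p=np.array([.628,-.0748,.1289])
def toN(w):
    c,s_=np.cos(p[2]),np.sin(p[2]); d=w[:2]-p[:2]; return np.array([c*d[0]+s_*d[1],-s_*d[0]+c*d[1],w[2]])*1000
def st(r):
    o=r.get_obs(); M=R.from_rotvec(o["orientation"]).as_matrix()
    print("t",o["clock"],"tcp",o["tcp_pos"].round(4),"nest",toN(o["tcp_pos"]).round(1),"F",o["contact_force"].round(2),"w",round(o["grip_width"],4)); print("tool x,y,z heading err deg",np.degrees(np.arctan2(-M[1,0],-M[0,0])-p[2]).round(2),"y",M[:,1].round(4))
E
python3 - <<'E'
from bench import r
from h import *
st(r)
f=r.grab_frame("wrist"); cv2.imwrite("pics/w1.png",f["image"][:,:,::-1])
f=r.grab_frame("scene"); crop(f,150,350,100,300,3,"s1.png")
E
```

```text
t 2.0167 tcp [ 0.4972 -0.0906  0.2505] nest [-131.7    1.2  250.5] F [-0.31 -0.4   0.48] w 0.047
tool x,y,z heading err deg 0.32 y [ 6.e-04  5.e-04 -1.e+00]
```

View pics/w1.png

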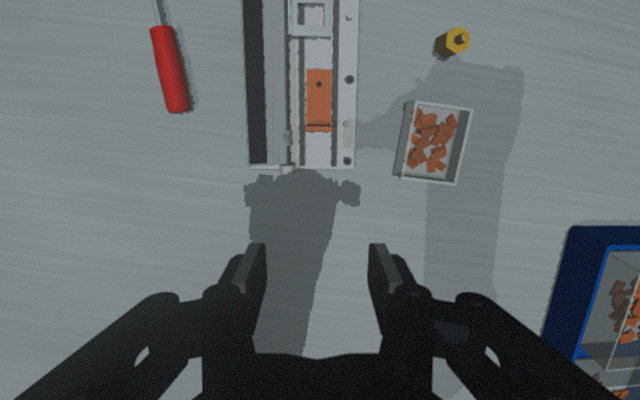

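View pics/s1.png

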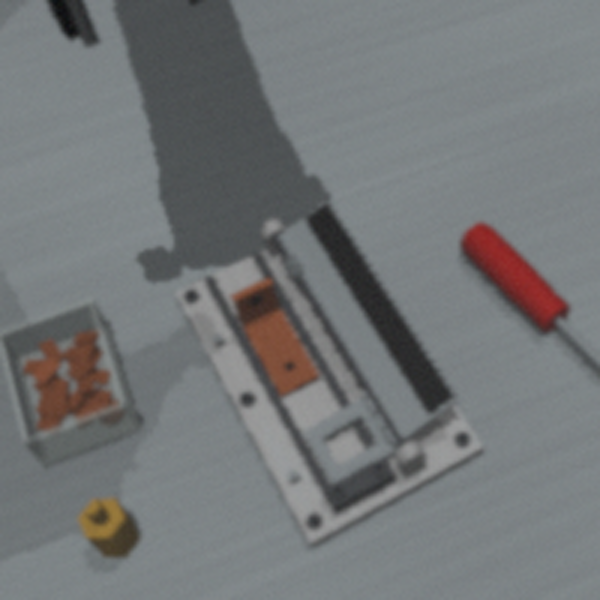

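Emit:
{"name": "jog_arm", "arguments": {
  "motion": [
    [0.55,[-0.011,0.02,-0.0145],[0,0,0]],
    [0.55,[-0.011,0.02,-0.0145],[0,0.3,0]],
    [0.55,[0,0.02,0],[0,0,0]],
    [0.55,[0,0,0],[0,0,0]],
    [0.55,[0,0,0],[0,0,0]]
  ]
}}

```text
clock: 2.53
tcp_pos: [0.5135, -0.0631, 0.1897]
orientation: [-0.135, 2.159, -2.16]
contact_force: [-0.1, -0.4, 0.6]
grip_width: 0.0465
```

Run:
```python
from bench import r
from h import *
st(r)
f=r.grab_frame("wrist"); np.save("w2.npy",f,allow_pickle=True); crop(f,140,460,0,400,1.5,"w2.png");crop(f,200,420,0,190,3.5,"w2c.png")
print(proj(f,r.get_obs()["tcp_pos"]+np.array([0,0,-.019])))
```

```text
t 2.5333 tcp [ 0.5135 -0.0631  0.1897] nest [-112.1   26.4  189.7] F [-0.15 -0.38  0.61] w 0.0465
tool x,y,z heading err deg -0.4 y [-2.8e-03 -6.0e-04 -1.0e+00]
[[316.5513947  256.95310092]]
```

View pics/w2.png

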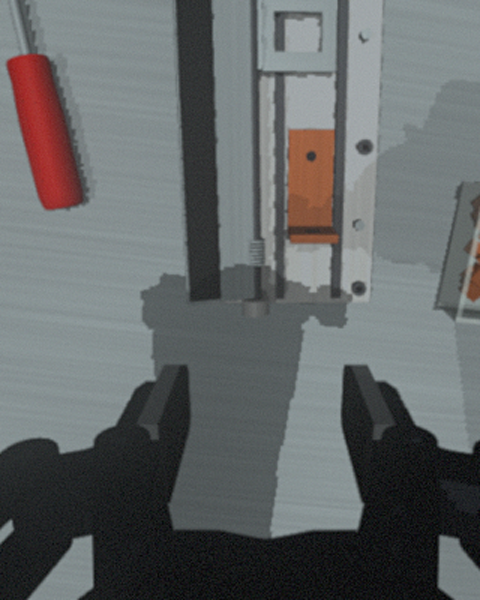

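View pics/w2c.png

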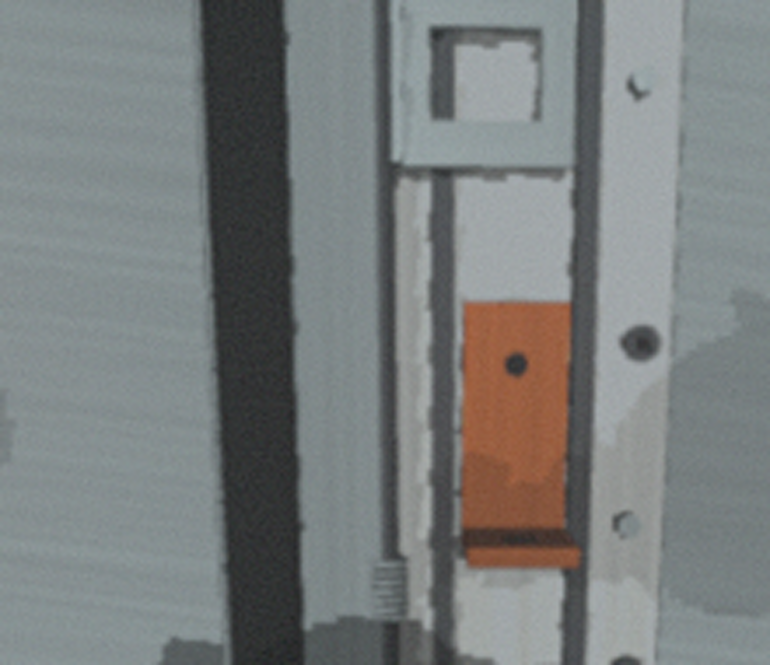

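```bash
cat > m2.py <<'E'
from h import *
f=np.load("w2.npy",allow_pickle=True).item()
A=lambda U,V:((U+.5)/1.5-.5+140,(V+.5)/1.5-.5)
B=lambda U,V:((U+.5)/3.5-.5+200,(V+.5)/3.5-.5)
for n,q,z in(("base near right",A(370,301),.01),("base right edge",B(686,5),.01),("base right edge",B(672,400),.01),("tab back L",B(468,567),.046),("tab back R",B(580,566),.046),("foot front L",B(464,302),.015),("foot front R",B(571,302),.015),("strip L",B(203,5),.042),("strip R",B(284,5),.042),("strip near L",A(191,300),.042),("strip near R",A(219,300),.042),("rail R inner",B(575,260),.016),("rail L inner",B(455,260),.01),("flapfront L",B(400,168),.018),("flapfront R",B(575,168),.018),("tipL in",A(187,366),.171),("tipL out",A(165,367),.171),("tipR in",A(345,366),.171),("tipR out",A(367,366),.171)):
    w=onz(f,*q,z); print(n,w.round(4),toN(w).round(1))
E
python3 m2.py
```

```text
base near right [ 0.5002 -0.1319  0.01  ] [-134.1  -40.2   10. ]
base right edge [ 0.6708 -0.1096  0.01  ] [ 38. -40.  10.]
base right edge [ 0.5799 -0.1221  0.01  ] [-53.8 -40.8  10. ]
tab back L [ 0.5374 -0.074   0.046 ] [-89.7  12.5  46. ]
tab back R [ 0.5409 -0.0997  0.046 ] [-89.6 -13.5  46. ]
foot front L [ 0.5966 -0.0665  0.015 ] [-30.   12.3  15. ]
foot front R [ 0.5999 -0.0924  0.015 ] [-30.1 -13.8  15. ]
strip L [ 0.6491 -0.0029  0.042 ] [30.2 68.6 42. ]
strip R [ 0.651  -0.0199  0.042 ] [29.9 51.5 42. ]
strip near L [ 0.4974 -0.023   0.042 ] [-122.8   68.2   42. ]
strip near R [ 0.4994 -0.0387  0.042 ] [-122.9   52.3   42. ]
rail R inner [ 0.6096 -0.0917  0.016 ] [-20.4 -14.4  16. ]
rail L inner [ 0.6064 -0.0632  0.01  ] [-19.9  14.3  10. ]
flapfront L [ 0.6248 -0.0474  0.018 ] [ 0.4 27.6 18. ]
flapfront R [ 0.63   -0.0882  0.018 ] [  0.2 -13.6  18. ]
tipL in [ 0.5176 -0.0383  0.171 ] [-104.8   50.4  171. ]
tipL out [ 0.5164 -0.0315  0.171 ] [-105.1   57.3  171. ]
tipR in [ 0.5236 -0.0869  0.171 ] [-105.1    1.4  171. ]
tipR out [ 0.5244 -0.0938  0.171 ] [-105.2   -5.5  171. ]
```

Emit:
{"name": "jog_arm", "arguments": {
  "motion": [
    [0.65,[-0.004,0,-0.0055],[0,0,0]],
    [0.65,[0,0.023,0],[0,0,0]],
    [0.65,[0,0.023,0],[0,0,0]],
    [0.65,[0,0.023,0],[0,0,0]],
    [0.65,[0,0.023,0],[0,0,0]],
    [0.65,[0,0.02,0],[0,0,0]],
    [0.65,[0,0,0],[0,0,0]],
    [0.65,[0,0,0],[0,0,0]],
    [0.65,[0,0,0],[0,0,0]]
  ]
}}

```text
clock: 3.33
tcp_pos: [0.5192, -0.0556, 0.08]
orientation: [-0.131, 2.156, -2.157]
contact_force: [0.5, 0.9, 0.2]
grip_width: 0.0554
```

Run:
```python
from bench import r
from h import *
st(r)
f=r.grab_frame("wrist"); np.save("w3.npy",f,allow_pickle=True); crop(f,180,440,60,360,2,"w3.png")
f=r.grab_frame("scene"); np.save("s3.npy",f,allow_pickle=True);crop(f,180,320,130,290,3.7,"s3.png")
```

```text
t 3.3333 tcp [ 0.5192 -0.0556  0.08  ] nest [-105.5   33.    80. ] F [0.54 0.88 0.17] w 0.0554
tool x,y,z heading err deg -0.3 y [ 2.6e-03 -2.0e-04 -1.0e+00]
```

View pics/w3.png

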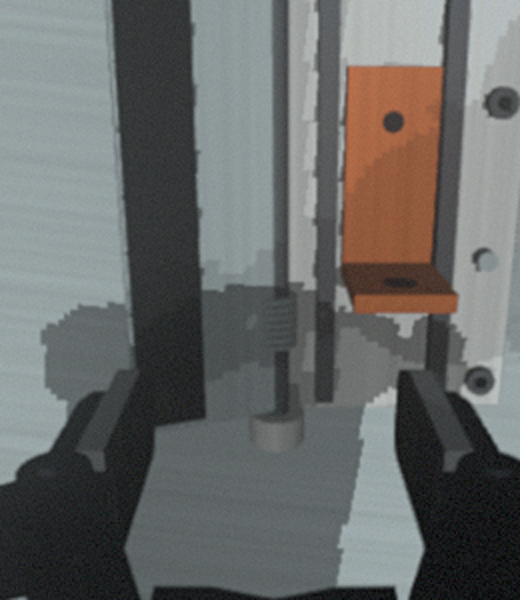

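View pics/s3.png

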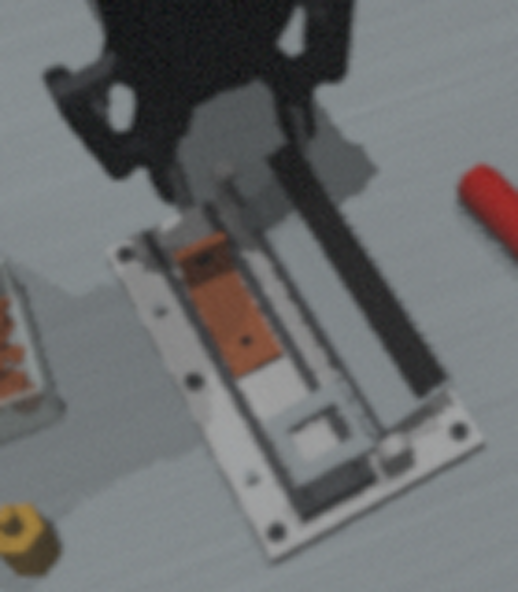

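Run:
```python
from h import *
f=np.load("w3.npy",allow_pickle=True).item()
A=lambda U,V:((U+.5)/2-.5+180,(V+.5)/2-.5+60)
for z in(.06,.065,.07,.075):
    P=[toN(onz(f,*A(*q),z)) for q in((137,372),(119,372),(400,372),(422,374))]
    print(z,P[0][1]-P[2][1],np.array(P)[:,:2].round(1).tolist())
for q in((357,312),(457,312)): print(toN(onz(f,*A(*q),.046)).round(1))
```

```text
0.06 61.939052687428514 [[-99.6, 65.0], [-99.6, 69.3], [-100.0, 3.1], [-100.5, -2.2]]
0.065 59.80010486962871 [[-97.3, 63.9], [-97.3, 68.0], [-97.7, 4.1], [-98.2, -1.0]]
0.07 57.66115705182895 [[-95.1, 62.8], [-95.1, 66.8], [-95.4, 5.1], [-95.9, 0.2]]
0.075 55.522209234029155 [[-92.8, 61.7], [-92.8, 65.5], [-93.1, 6.2], [-93.6, 1.4]]
[-89.9  11.9  46. ]
[-90.  -13.4  46. ]
```

Emit:
{"name": "jog_arm", "arguments": {
  "motion": [
    [0.65,[0.003,0.008,0.002],[0,0,0]],
    [0.65,[0,0.008,0],[0,0,0]],
    [0.65,[0,0.006,0],[0,0,0]],
    [0.65,[0,0,0],[0,0,0]],
    [0.65,[0,0,0],[0,0,0]],
    [0.65,[0,0,0],[0,0,0]]
  ]
}}

```text
clock: 3.93
tcp_pos: [0.515, -0.0581, 0.0563]
orientation: [-0.135, 2.157, -2.158]
contact_force: [-0.7, -0.8, 2.3]
grip_width: 0.0557
```

Emit:
{"name": "jog_arm", "arguments": {
  "motion": [
    [0.65,[0,0.002,0],[0,0,0]],
    [0.65,[0,0.002,0],[0,0,0]],
    [0.65,[0,0.002,0],[0,0,0]],
    [0.65,[0,0,0],[0,0,0]],
    [0.65,[0,0,0],[0,0,0]]
  ]
}}

```text
clock: 4.35
tcp_pos: [0.5152, -0.0571, 0.0503]
orientation: [-0.135, 2.158, -2.156]
contact_force: [-1.1, 2.6, 5.0]
grip_width: 0.0554
```

Emit:
{"name": "jog_arm", "arguments": {
  "motion": [
    [0.65,[0,0.002,0],[0,0,0]],
    [0.65,[0,0.002,0],[0,0,0]],
    [0.65,[0,0,0],[0,0,0]],
    [0.65,[0,0,0],[0,0,0]],
    [0.65,[0,0,0],[0,0,0]]
  ]
}}

```text
clock: 4.77
tcp_pos: [0.5154, -0.057, 0.0465]
orientation: [-0.134, 2.157, -2.156]
contact_force: [-1.6, 3.3, 6.4]
grip_width: 0.0557
```

Run:
```python
from bench import r
from h import *
st(r)
f=r.grab_frame("wrist"); np.save("w4.npy",f,allow_pickle=True); crop(f,180,440,60,360,2,"w4.png")
f=r.grab_frame("scene"); np.save("s4.npy",f,allow_pickle=True);crop(f,180,320,130,290,3.7,"s4.png")
```

```text
t 4.7667 tcp [ 0.5154 -0.057   0.0465] nest [-109.4   32.2   46.5] F [-1.56  3.34  6.39] w 0.0557
tool x,y,z heading err deg -0.23 y [ 5.e-04  7.e-04 -1.e+00]
```

View pics/w4.png

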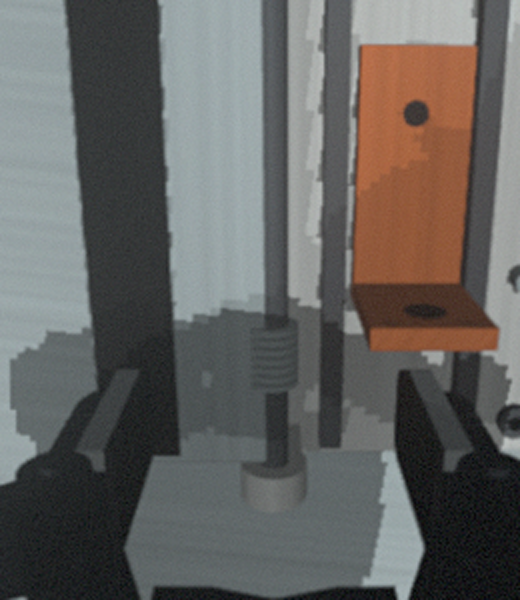

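View pics/s4.png

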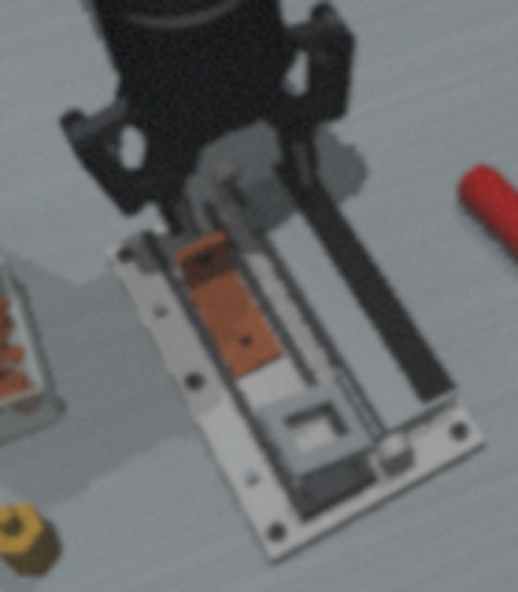

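```bash
cat >> h.py <<'E'
def cloudN(f,u0,u1,v0,v1):
    out=[]
    Rm=R.from_rotvec(f["orientation"])
    for v in range(v0,v1):
        for u in range(u0,u1):
            z=f["range_z"][v,u]
            if z>0:
                d=Rm.inv().apply(ray(f,u,v)); out.append(toN(f["xyz"]+Rm.apply(d*z)))
    return np.array(out)
def tilt(P,m):
    Q=P[m]; A=np.c_[Q[:,0],Q[:,1],np.ones(len(Q))]; c=np.linalg.lstsq(A,Q[:,2],rcond=None)[0]
    r_=Q[:,2]-A@c
    k=abs(r_)<3*np.median(abs(r_))+.3; c=np.linalg.lstsq(A[k],Q[k,2],rcond=None)[0]
    return len(Q),np.degrees(np.arctan(c[1])).round(2),np.arctan(c[1]).round(3),"z at y42:",(c[2]+c[1]*42+c[0]*Q[:,0].mean()).round(1),"z at y60:",(c[2]+c[1]*60+c[0]*Q[:,0].mean()).round(1)
E
python3 - <<'E'
from h import *
for n in("w3","w4"):
    f=np.load(n+".npy",allow_pickle=True).item()
    P=cloudN(f,210,310,60,200)
    m=(P[:,0]>-90)&(P[:,0]<-20)&(P[:,1]>40)&(P[:,1]<66)&(P[:,2]>20)
    print(n,tilt(P,m))
for n in("s3","s4"):
    f=np.load(n+".npy",allow_pickle=True).item()
    P=cloudN(f,240,305,160,260)
    m=(P[:,0]>-80)&(P[:,0]<35)&(P[:,1]>40)&(P[:,1]<66)&(P[:,2]>18)
    print(n,tilt(P,m))
E
```

```text
w3 (7252, np.float64(23.12), np.float64(0.404), 'z at y42:', np.float64(35.7), 'z at y60:', np.float64(43.3))
w4 (8870, np.float64(2.62), np.float64(0.046), 'z at y42:', np.float64(31.8), 'z at y60:', np.float64(32.6))
s3 (881, np.float64(22.82), np.float64(0.398), 'z at y42:', np.float64(35.2), 'z at y60:', np.float64(42.8))
s4 (804, np.float64(2.36), np.float64(0.041), 'z at y42:', np.float64(31.3), 'z at y60:', np.float64(32.0))
```

Emit:
{"name": "jog_arm", "arguments": {
  "motion": [
    [0.65,[0,0.001,0],[0,0,0]],
    [0.65,[0,0.0005,0],[0,0,0]],
    [0.65,[-0.001,0,0],[0,0,0]],
    [0.65,[-0.002,0,0],[0,0,0]],
    [0.65,[-0.002,0,0],[0,0,0]],
    [0.65,[-0.002,0,0],[0,0,0]],
    [0.65,[-0.002,0,0],[0,0,0]],
    [0.65,[-0.002,0,0],[0,0,0]],
    [0.65,[-0.002,0,0],[0,0,0]],
    [0.65,[-0.002,0,0],[0,0,0]]
  ]
}}

```text
clock: 5.7
tcp_pos: [0.5276, -0.0568, 0.0444]
orientation: [-0.139, 2.159, -2.161]
contact_force: [-6.8, 0.4, 8.6]
grip_width: 0.0554
```

```bash
cat > look.py <<'E'
import sys
from bench import r
from h import *
st(r); k=sys.argv[1]
f=r.grab_frame("wrist"); np.save(f"w{k}.npy",f,allow_pickle=True); crop(f,180,440,60,360,2,f"w{k}.png")
P=cloudN(f,210,310,60,200)
m=(P[:,0]>-90)&(P[:,0]<-5)&(P[:,1]>40)&(P[:,1]<66)&(P[:,2]>20)
t=tilt(P,m); print(t,"flap",.40-t[2])
E
python3 look.py 5
```

```text
t 5.7 tcp [ 0.5276 -0.0568  0.0444] nest [-97.3  30.8  44.4] F [-6.82  0.39  8.65] w 0.0554
tool x,y,z heading err deg -0.3 y [-0.0051 -0.0012 -1.    ]
(8807, np.float64(-1.82), np.float64(-0.032), 'z at y42:', np.float64(31.0), 'z at y60:', np.float64(30.4)) flap 0.43200000000000005
```

View pics/w5.png

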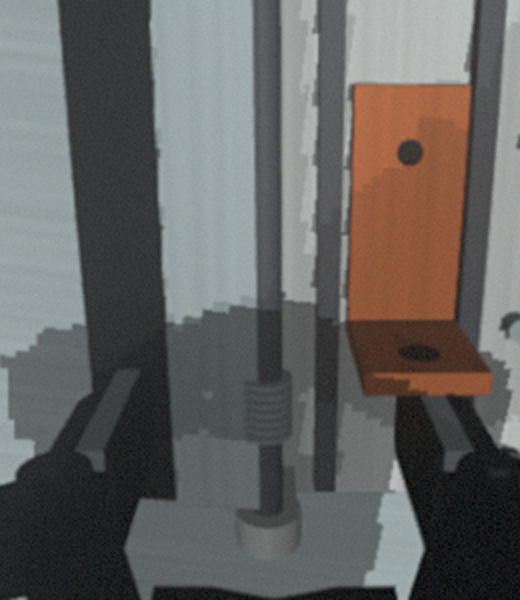

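Emit:
{"name": "jog_arm", "arguments": {
  "motion": [
    [0.65,[-0.0025,0,0],[0,0,0]],
    [0.65,[-0.0025,0,0],[0,0,0]],
    [0.65,[-0.0025,0,0],[0,0,0]],
    [0.65,[-0.0025,0,0],[0,0,0]],
    [0.65,[-0.0025,0,0],[0,0,0]],
    [0.65,[-0.0025,0,0],[0,0,0]],
    [0.65,[-0.0025,0,0],[0,0,0]],
    [0.65,[-0.0025,0,0],[0,0,0]],
    [0.65,[-0.0025,0,0],[0,0,0]],
    [0.65,[-0.0025,0,0],[0,0,0]]
  ]
}}

```text
clock: 6.58
tcp_pos: [0.5527, -0.0537, 0.0444]
orientation: [-0.139, 2.159, -2.161]
contact_force: [-6.9, 0.4, 7.2]
grip_width: 0.0556
```

```bash
python3 look.py 6
```

```text
t 6.5833 tcp [ 0.5527 -0.0537  0.0444] nest [-71.9  30.6  44.4] F [-6.95  0.41  7.24] w 0.0556
tool x,y,z heading err deg -0.29 y [-0.0044 -0.0012 -1.    ]
(5361, np.float64(-2.06), np.float64(-0.036), 'z at y42:', np.float64(31.0), 'z at y60:', np.float64(30.3)) flap 0.436
```

View pics/w6.png

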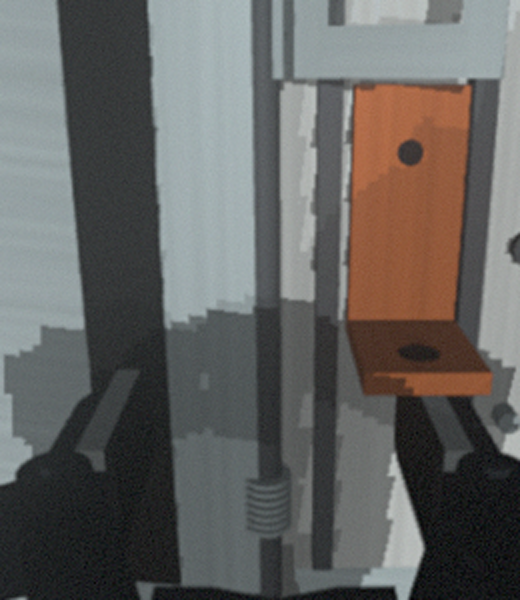

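Run:
```python
from h import *
f=np.load("w6.npy",allow_pickle=True).item()
A=lambda U,V:((U+.5)/2-.5+180,(V+.5)/2-.5+60)
for q in((365,395),(491,394)): print(toN(onz(f,*A(*q),.046)).round(1))
for q in((355,86),(471,86)): print(toN(onz(f,*A(*q),.015)).round(1))
```

```text
[-61.5  11.9  46. ]
[-61.6 -13.8  46. ]
[-1.8 12.1 15. ]
[ -1.7 -13.9  15. ]
```

Emit:
{"name": "jog_arm", "arguments": {
  "motion": [
    [0.65,[-0.0025,0,0],[0,0,0]],
    [0.65,[-0.0025,0,0],[0,0,0]],
    [0.65,[-0.0025,0,0],[0,0,0]],
    [0.65,[-0.0025,0,0],[0,0,0]],
    [0.65,[-0.0025,0,0],[0,0,0]],
    [0.65,[-0.0025,0,0],[0,0,0]],
    [0.65,[-0.0025,0,0],[0,0,0]],
    [0.65,[-0.0025,0,0],[0,0,0]],
    [0.65,[-0.0025,0,0],[0,0,0]],
    [0.65,[-0.0025,0,0],[0,0,0]]
  ]
}}

```text
clock: 7.47
tcp_pos: [0.5776, -0.0506, 0.0444]
orientation: [-0.139, 2.159, -2.161]
contact_force: [-6.6, 0.8, 7.5]
grip_width: 0.0554
```

```bash
python3 look.py 7
```

```text
t 7.4667 tcp [ 0.5776 -0.0506  0.0444] nest [-46.9  30.4  44.4] F [-6.56  0.83  7.54] w 0.0554
tool x,y,z heading err deg -0.29 y [-0.0044 -0.0012 -1.    ]
(1583, np.float64(-2.09), np.float64(-0.036), 'z at y42:', np.float64(31.0), 'z at y60:', np.float64(30.3)) flap 0.436
```

View pics/w7.png

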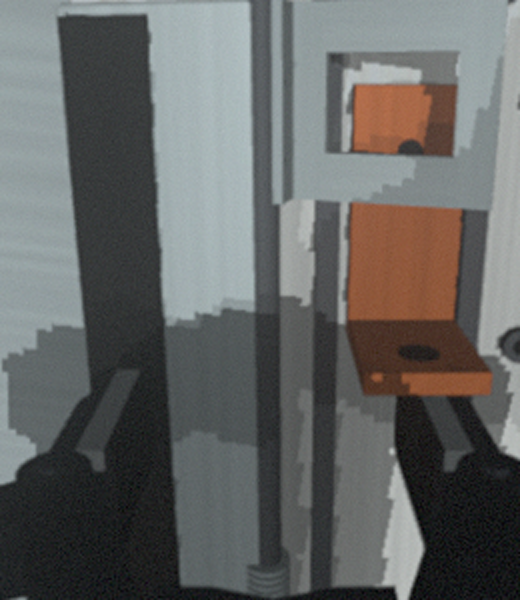

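Emit:
{"name": "jog_arm", "arguments": {
  "motion": [
    [0.65,[-0.0025,0,0],[0,0,0]],
    [0.65,[-0.0025,0,0],[0,0,0]],
    [0.65,[-0.0025,0,0],[0,0,0]],
    [0.65,[-0.0025,0,0],[0,0,0]],
    [0.65,[-0.002,0,0],[0,0,0]],
    [0.65,[-0.001,0,0],[0,0,0]],
    [0.65,[-0.001,0,0],[0,0,0]],
    [0.65,[-0.001,0,0],[0,0,0]]
  ]
}}

```text
clock: 8.18
tcp_pos: [0.5924, -0.0488, 0.0444]
orientation: [-0.139, 2.159, -2.161]
contact_force: [-7.1, 0.1, 8.9]
grip_width: 0.0556
```

Emit:
{"name": "jog_arm", "arguments": {
  "motion": [
    [0.65,[-0.0005,0,0],[0,0,0]],
    [0.65,[-0.0005,0,0],[0,0,0]]
  ]
}}

```text
clock: 8.35
tcp_pos: [0.5934, -0.0487, 0.0445]
orientation: [-0.139, 2.159, -2.161]
contact_force: [-6.4, -0.4, 8.0]
grip_width: 0.0557
```

```bash
python3 look.py 8
python3 - <<'E'
from bench import r
from h import *
f=r.grab_frame("scene"); np.save("s8.npy",f,allow_pickle=True);crop(f,180,320,150,290,3.7,"s8.png")
f=r.grab_frame("top"); np.save("t8.npy",f,allow_pickle=True)
E
```

```text
t 8.35 tcp [ 0.5934 -0.0487  0.0445] nest [-31.   30.4  44.5] F [-6.38 -0.42  7.96] w 0.0557
tool x,y,z heading err deg -0.29 y [-0.0044 -0.0012 -1.    ]
(0, np.float64(0.0), np.float64(0.0), 'z at y42:', np.float64(nan), 'z at y60:', np.float64(nan)) flap 0.4
  return _methods._mean(a, axis=axis, dtype=dtype,
  ret = ret.dtype.type(ret / rcount)
h.py:35: RuntimeWarning: Mean of empty slice.
  return len(Q),np.degrees(np.arctan(c[1])).round(2),np.arctan(c[1]).round(3),"z at y42:",(c[2]+c[1]*42+c[0]*Q[:,0].mean()).round(1),"z at y60:",(c[2]+c[1]*60+c[0]*Q[:,0].mean()).round(1)
```

View pics/w8.png

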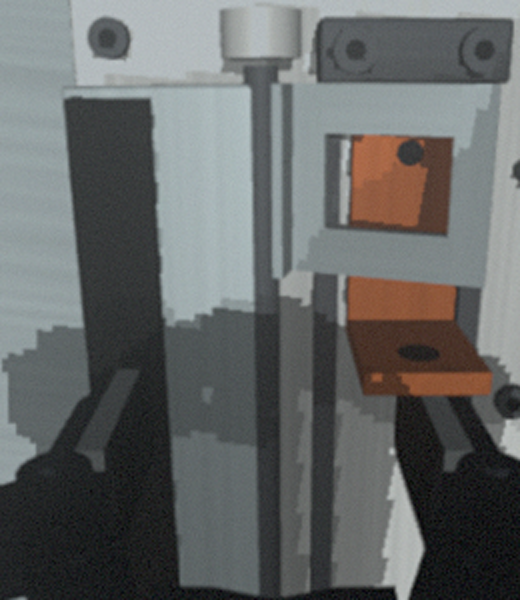

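View pics/s8.png

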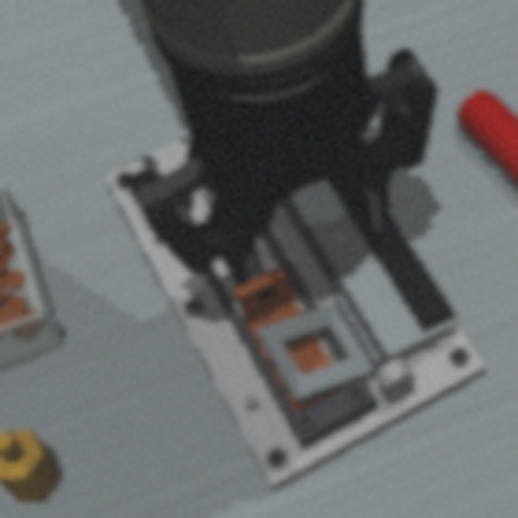

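Emit:
{"name": "jog_arm", "arguments": {
  "motion": [
    [0.65,[-0.0005,0,0],[0,0,0]],
    [0.65,[0,0,0],[0,0,0]]
  ]
}}

```text
clock: 8.67
tcp_pos: [0.5934, -0.0487, 0.0443]
orientation: [-0.14, 2.159, -2.161]
contact_force: [-8.3, -0.3, 8.4]
grip_width: 0.0553
```

Emit:
{"name": "jog_arm", "arguments": {
  "motion": [
    [0.65,[-0.0005,0,0],[0,0,0]],
    [0.65,[0,0,0],[0,0,0]]
  ]
}}

```text
clock: 8.83
tcp_pos: [0.5939, -0.0486, 0.0444]
orientation: [-0.14, 2.159, -2.161]
contact_force: [-7.8, 0.7, 8.8]
grip_width: 0.0556
```

```bash
python3 look.py 9 2>/dev/null
```

```text
t 8.8333 tcp [ 0.5939 -0.0486  0.0444] nest [-30.5  30.3  44.4] F [-7.8   0.65  8.78] w 0.0556
tool x,y,z heading err deg -0.3 y [-0.0055 -0.0013 -1.    ]
(0, np.float64(0.0), np.float64(0.0), 'z at y42:', np.float64(nan), 'z at y60:', np.float64(nan)) flap 0.4
```

View pics/w9.png

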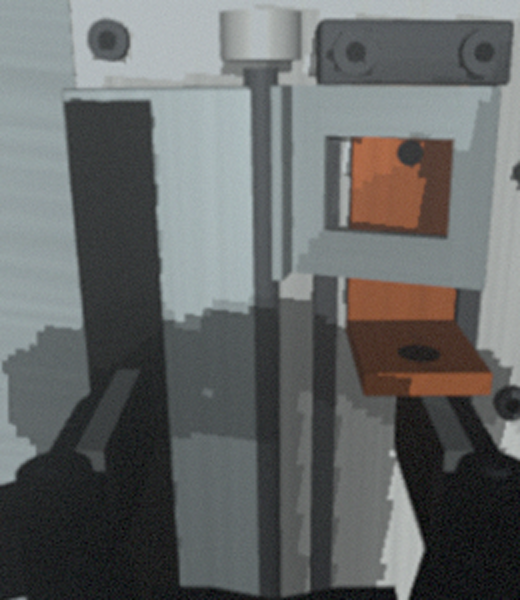

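Emit:
{"name": "jog_arm", "arguments": {
  "motion": [
    [0.65,[-0.0005,0,0],[0,0,0]],
    [0.65,[-0.0005,0,0],[0,0,0]],
    [0.65,[0,0,0],[0,0,0]]
  ]
}}

```text
clock: 9.13
tcp_pos: [0.5939, -0.0487, 0.0443]
orientation: [-0.142, 2.16, -2.162]
contact_force: [-10.0, -0.1, 11.0]
grip_width: 0.0554
```

```bash
python3 look.py 10 2>/dev/null
python3 - <<'E'
from h import *
A=lambda U,V:((U+.5)/2-.5+180,(V+.5)/2-.5+60)
f=np.load("w10.npy",allow_pickle=True).item()
for q in((365,395),(491,394)): print(toN(onz(f,*A(*q),.046)).round(1))
P=cloudN(f,350//2+180-5,495//2+180+5,60+120,60+215)
m=(P[:,2]>40)&(P[:,2]<60)&(abs(P[:,1])<11)
print(P[m].mean(0),P[m][:,0].min(),np.percentile(P[m][:,2],[5,50,95]))
P=cloudN(f,355,406,130,165); m=(P[:,2]<20)&(P[:,2]>10)
print("foot z",np.polyfit(P[m][:,0],P[m][:,2],1),np.median(P[m][:,2]))
P=cloudN(f,210,310,100,200); m=(P[:,0]>-25)&(P[:,0]<38)&(P[:,1]>40)&(P[:,1]<66)&(P[:,2]>20)
t=tilt(P,m);print(t,.4-t[2])
E
```

```text
t 9.1333 tcp [ 0.5939 -0.0487  0.0443] nest [-30.5  30.3  44.3] F [-10.05  -0.11  11.03] w 0.0554
tool x,y,z heading err deg -0.32 y [-0.0075 -0.0016 -1.    ]
(0, np.float64(0.0), np.float64(0.0), 'z at y42:', np.float64(nan), 'z at y60:', np.float64(nan)) flap 0.4
[-20.   11.7  46. ]
[-20.1 -14.1  46. ]
[-18.07985609  -1.00887118  47.37521727] -30.087101962572234 [40.80852154 46.91398862 56.85633072]
foot z [9.03582485e-04 1.59927497e+01] 16.024406116997763
(5616, np.float64(-2.58), np.float64(-0.045), 'z at y42:', np.float64(30.9), 'z at y60:', np.float64(30.1)) 0.445
```

View pics/w10.png

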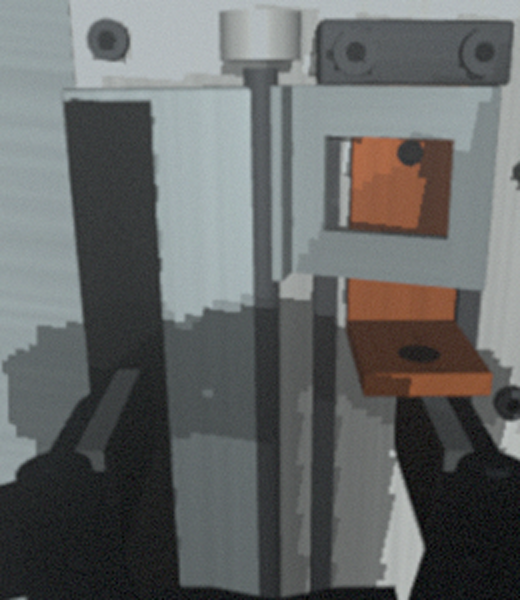

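Emit:
{"name": "jog_arm", "arguments": {
  "motion": [
    [0.65,[0.002,0,0],[0,0,0]],
    [0.65,[0.002,0,0],[0,0,0]],
    [0.65,[0.002,0,0],[0,0,0]],
    [0.65,[0.002,0,0],[0,0,0]],
    [0.65,[0.002,0,0],[0,0,0]],
    [0.65,[0.002,0,0],[0,0,0]],
    [0.65,[0,0,0],[0,0,0]]
  ]
}}

```text
clock: 9.77
tcp_pos: [0.589, -0.0493, 0.0465]
orientation: [-0.125, 2.154, -2.155]
contact_force: [3.8, 1.0, 6.5]
grip_width: 0.0555
```

```bash
python3 look.py 11 2>/dev/null
```

```text
t 9.7667 tcp [ 0.589  -0.0493  0.0465] nest [-35.4  30.3  46.5] F [3.78 0.97 6.51] w 0.0555
tool x,y,z heading err deg -0.32 y [ 0.0075  0.     -1.    ]
(22, np.float64(-1.11), np.float64(-0.019), 'z at y42:', np.float64(31.6), 'z at y60:', np.float64(31.3)) flap 0.41900000000000004
```

View pics/w11.png

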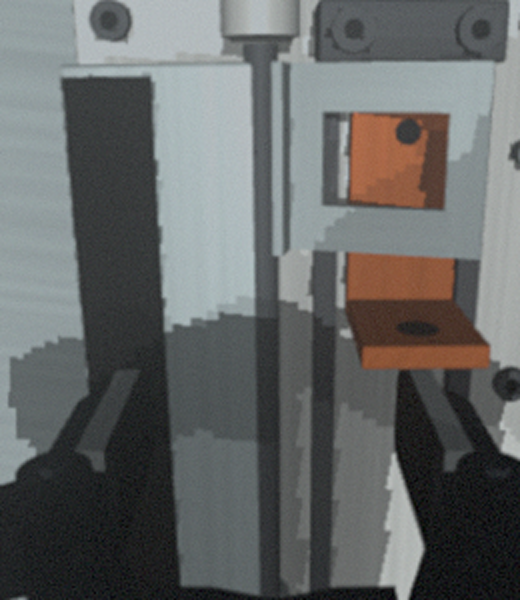

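Emit:
{"name": "jog_arm", "arguments": {
  "motion": [
    [0.65,[0.002,0,0],[0,0,0]],
    [0.65,[0.002,0,0],[0,0,0]],
    [0.65,[0,0,0],[0,0,0]]
  ]
}}

```text
clock: 10.07
tcp_pos: [0.5851, -0.0498, 0.0465]
orientation: [-0.125, 2.154, -2.155]
contact_force: [3.4, 1.2, 7.2]
grip_width: 0.0556
```

```bash
python3 look.py 12 2>/dev/null;  python3 - <<'E'
from h import *
A=lambda U,V:((U+.5)/2-.5+180,(V+.5)/2-.5+60)
f=np.load("w11.npy",allow_pickle=True).item()
for q in((363,368),(489,367)): print(toN(onz(f,*A(*q),.046)).round(1))
E
```

```text
t 10.0667 tcp [ 0.5851 -0.0498  0.0465] nest [-39.3  30.3  46.5] F [3.45 1.18 7.19] w 0.0556
tool x,y,z heading err deg -0.32 y [ 0.0076  0.     -1.    ]
(548, np.float64(2.58), np.float64(0.045), 'z at y42:', np.float64(31.6), 'z at y60:', np.float64(32.4)) flap 0.35500000000000004
[-20.   11.9  46. ]
[-20.1 -14.   46. ]
```

View pics/w12.png

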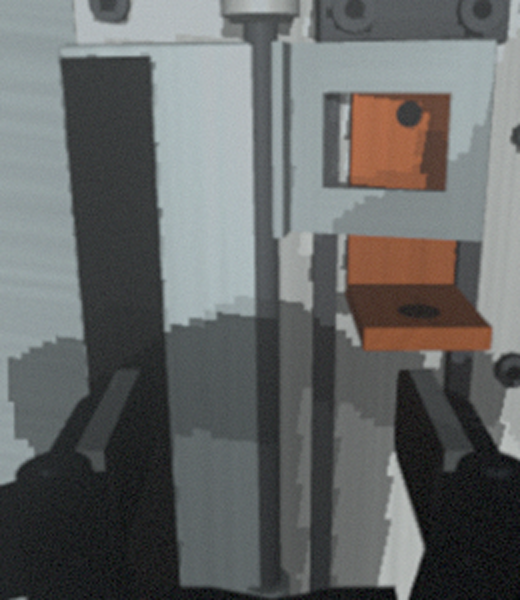

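Terminal still at nest x −20.0, finger ~8 mm clear behind. Now lift to release.

Emit:
{"name": "jog_arm", "arguments": {
  "motion": [
    [0.65,[0,-0.002,0],[0,0,0]],
    [0.65,[0,-0.002,0],[0,0,0]],
    [0.65,[0,-0.002,0],[0,0,0]],
    [0.65,[0,-0.002,0],[0,0,0]],
    [0.65,[0,-0.003,0],[0,0,0]],
    [0.65,[0,-0.005,0],[0,0,0]],
    [0.65,[0,-0.01,0],[0,0,0]],
    [0.65,[0,-0.02,0],[0,0,0]],
    [0.65,[0,-0.03,0],[0,0,0]],
    [0.65,[0,-0.03,0],[0,0,0]]
  ]
}}

```text
clock: 10.95
tcp_pos: [0.5798, -0.049, 0.1512]
orientation: [-0.139, 2.159, -2.158]
contact_force: [1.6, -0.9, 0.7]
grip_width: 0.0556
```

Emit:
{"name": "jog_arm", "arguments": {
  "motion": [
    [0.65,[0.02,-0.02,0],[0,0,0]],
    [0.65,[0.02,0,0],[0,0,0]],
    [0.65,[0.02,0,0],[0,0,0]],
    [0.65,[0,0,0],[0,0,0]],
    [0.65,[0,0,0],[0,0,0]],
    [0.65,[0,0,0],[0,0,0]]
  ]
}}

```text
clock: 11.45
tcp_pos: [0.5223, -0.0566, 0.1711]
orientation: [-0.134, 2.157, -2.157]
contact_force: [0.5, 0.4, -1.1]
grip_width: 0.0555
```

Run:
```python
from bench import r
from h import *
st(r)
f=r.grab_frame("wrist"); np.save("w13.npy",f,allow_pickle=True);cv2.imwrite("pics/w13.png",f["image"][:,:,::-1]); crop(f,200,420,0,230,3,"w13c.png")
g=r.grab_frame("scene"); np.save("s13.npy",g,allow_pickle=True); crop(g,180,320,150,290,3.7,"s13.png")
P=cloudN(g,240,305,160,270)
m=(P[:,0]>-40)&(P[:,0]<35)&(P[:,1]>40)&(P[:,1]<66)&(P[:,2]>18)
t=tilt(P,m); print("scene",t,.4-t[2])
P=cloudN(f,200,420,0,200)
m=(P[:,0]>-80)&(P[:,0]<35)&(P[:,1]>40)&(P[:,1]<66)&(P[:,2]>18)
t=tilt(P,m); print("wrist",t,.4-t[2])
```

```text
t 11.45 tcp [ 0.5223 -0.0566  0.1711] nest [-102.5   31.6  171.1] F [ 0.48  0.37 -1.1 ] w 0.0555
tool x,y,z heading err deg -0.24 y [ 2.e-04  2.e-04 -1.e+00]
scene (579, np.float64(17.54), np.float64(0.306), 'z at y42:', np.float64(33.9), 'z at y60:', np.float64(39.6)) 0.09400000000000003
wrist (5849, np.float64(17.49), np.float64(0.305), 'z at y42:', np.float64(34.5), 'z at y60:', np.float64(40.2)) 0.09500000000000003
```

View pics/w13c.png

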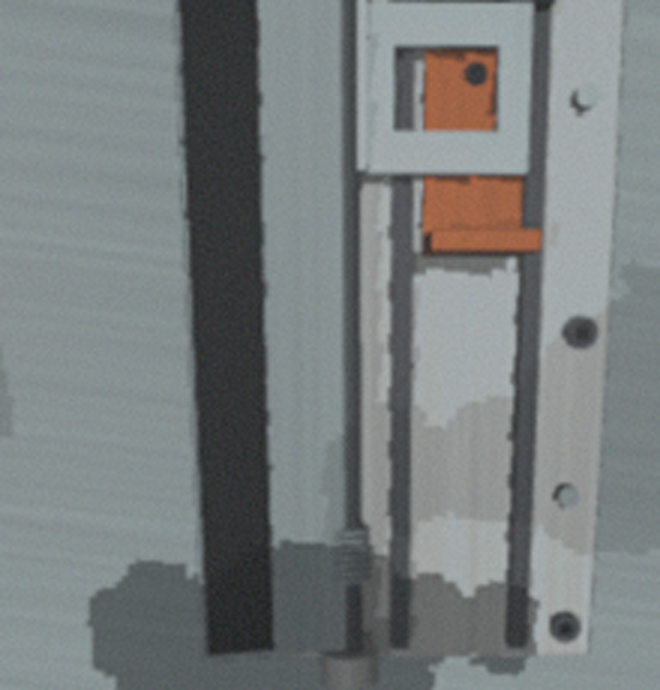

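View pics/s13.png

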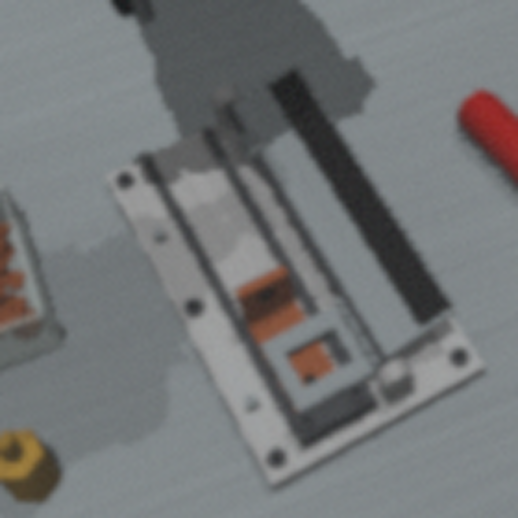

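Run:
```python
from bench import r
from h import *
B=lambda U,V:((U+.5)/3-.5+200,(V+.5)/3-.5)
f=np.load("w13.npy",allow_pickle=True).item()
for q in((433,250),(541,249)): print(toN(onz(f,*B(*q),.046)).round(1))
st(r); r.hand_in()
```

```text
[-19.7  11.7  46. ]
[-19.4 -13.9  46. ]
t 11.55 tcp [ 0.5227 -0.0565  0.1708] nest [-102.1   31.7  170.8] F [0.28 0.09 0.49] w 0.0556
tool x,y,z heading err deg -0.24 y [ 1.e-04  3.e-04 -1.e+00]
the job is handed in; nothing more can be done
```

The terminal is home against the end stop with the flap clamped on it, and the job is handed in at about 11.6 s. No verdict was reported.

**What I did:**
- The left fingertip pressed the thumb plate down and held the flap at about 0.36–0.44 rad throughout the push.
- The right fingertip pushed the tab from nest x −90 to −20 mm. I stopped when the tool no longer advanced and the push force rose from about 7 to 10 N.
- I then backed the finger about 8 mm off the tab with the flap still up, lifted to release it, and moved the hand clear.

**Last checks:**
- **Terminal position:** the tab's back face is at nest x −19.4 to −19.7 mm and centred to about 1 mm in y.
- **Terminal flatness:** the foot showed no slope when it reached the stop. I did not measure it again after the flap came down, but the final pictures show nothing out of place.
- **Flap:** the scene and wrist depth images agree on an angle of 0.094–0.095 rad, which is flat on the foot.
- **Robot:** the force reading is about zero, with the fingertips well above the nest.
- **Bystanders:** the hand stayed away from them. I did not measure their positions at the end.

No check failed. The one disagreement was early on: the top and scene cameras differed by about 5 mm on the nest's position. The wrist camera then confirmed the fit I used to about 1 mm.

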